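# Free the sagging gate bolt and hold the gate ajar

### The job

The bolt of the small steel gate on the bench has sagged behind the bent-up lip of its keeper, and a spring pulls the gate shut: take the bolt by its knob, lift it over the lip while drawing it back out of the keeper, without wrenching it against the lip, and then pull the gate toward you by the same knob. Finish still gripping the knob and holding the gate still and ajar, its free edge about 80 mm (a hand's breadth) out from where it was when shut, so that the hinge welds can be looked at. Leave the loose things round the frame where they are.

Things in the scene. Friction and masses are not known exactly. Their poses are not given: they have to be found in the camera images.
- gate_frame: Fixed gate frame: dark base plate 150 (x) x 390 (y) x 10 mm, two grey posts 30 mm square, 219 mm tall, 314 mm apart. Origin: centre of the plate's underside, on the bench. x points away from the robot through the shut gate, y along the shut gate from the keeper post (robot's right) to the hinge post (left), z up.
- hinge_axis (a point): Point on the gate's upright hinge axis, at x = 0, y = +132 mm in the frame, 220 mm above the bench. The knob swings in an arc round this axis.
- gate_edge (a point): Free edge of the gate (252 mm wide, 20 mm thick, top at z = 203 mm), 262 mm from the hinge axis; it moves 80 mm when the gate turns 0.31 rad. The barrel bolt runs along the gate's robot-side face, its axis 29 mm from the gate's mid-plane, 185 mm high when sagged; its two guides reach up to z = 211 mm, below the knob.
- gate (a joint): Gate angle in rad, 0 = shut, growing to 0.8 as the free edge comes toward the robot (seen from above, gate and knob turn clockwise). A spring shuts it: 0.18 N m at 0, 0.36 N m at 0.3 rad. The keeper's cheeks stop it from opening until the bolt's nose is out of the keeper.
- bolt_lift (a joint): How far the bolt, loose in its worn tall guides, is lifted above its sagged rest, in m: 0 to 0.014 (stop). It falls back by its weight (about 0.3 kg with knob). Under about 0.005 the nose catches on the lip; from 0.007 up it passes over.
- bolt_draw (a joint): How far the bolt is drawn back along the gate toward its hinge (frame +y while the gate is shut), in m: 0 fully home, 0.055 at the stop; friction about 1 N. Not lifted, the nose catches on the lip at 0.012. The nose has left the keeper at 0.031; drawn clear means over 0.036.
- bolt_nose: Thick end of the bolt, a collar 24 mm in diameter and 12 mm long on the 12 mm rod, inside the keeper at the start. The origin is not in the collar but on the bolt axis (axes as the gate's): the collar lies 155 to 167 mm from it toward the keeper (-y), the knob's axis 30 mm from it on the same side.
- bolt_knob: The bolt's upright steel knob, a cylinder 20 mm in diameter, 34 mm tall, on a 10 mm stem (11 mm of it bare), rigid with the bolt. Origin: centre of the cylinder, 237 mm above the bench when sagged; 162 mm (less the draw) from the hinge axis along the gate, 29 mm in front of the gate's mid-plane. Free all round above z = 220 mm: take it from above.
- keeper: Fixed steel keeper, a box-shaped staple about 36 mm wide, 36 mm deep, 66 mm high on the front of the keeper post, open toward the gate; its lip, 5 mm thick, is bent up across the mouth to z = 178 mm, 5 mm above the underside of the sagged nose. Its origin and axes are gate_frame's; the mouth is at frame y = -138 mm.
- nut_4: Loose hex nut, 33 x 29 x 14 mm, on the bench before the frame; origin centre of underside. Bystander.
- square_tube_1: Loose square tube offcut, 50 x 75 x 50 mm, beside the frame on the robot's right; origin centre of underside. Bystander.
- pipe_stub_2: Loose upright pipe offcut, 42 mm in diameter, 90 mm tall, beside the frame on the left; origin centre of underside. Bystander.
- bolt_2: Loose hex bolt lying on the bench before the frame, 30 x 80 x 26 mm; origin under its centre. Bystander.

How it is judged:
By the outcome, as a careful person would: the job done as asked, in the order asked, and still so for the second after the job is handed in, while the arm keeps its last pose, push and grip.
It also fails if it takes over 30 s, if anything falls off the work surface, if the arm or the gripper's body presses on something with over 40 N, if the wrist force passes 120 N, or if a joint passes its speed limit or range.

### The arm

A 7-joint arm with a two-finger parallel gripper is mounted at the origin on a cart in front of the work surface, level with it; the furniture and walls round the work are solid. World frame = base frame: x ahead of the robot, y to its left, z up, the work surface at z = 0. Lengths are in m, angles in rad, forces in N, time in s.
With the tool pointing down it reaches from about 0.425 to 0.875 m from the base axis. Payload 4.7 kg.
Tool frame: the origin (TCP) lies on the mounting face of the last link; the fingertips stand 182 mm ahead of it and the grasp point (between the pads) lies 164 mm ahead of it; x points along the fingers, y is the direction in which the jaws open and shut, and the axes are right-handed (so a half turn about x gives the same grasp; the last joint's range is limited). The gripper opens to 87 mm and grips with 3 to 60 N. Pads are 19 mm wide; open, the fingers measure 117 mm over their backs; the gripper's body (75 mm by 190 mm) begins 51 mm behind the grasp point.
Start: joints at [1.252, 0.321, -0.07, 1.45, 0.023, 1.371, -0.057], TCP at [0.212, -0.614, 0.405] pointing down, gripper open.
Joint ranges: [-2.86, 2.86], [-0.3, 2.09], [-1.38, 1.24], [0.06, 2.45], [-1.56, 4.7], [0.09, 2.05], [-2.69, 2.69]. Speed limits (rad/s): [2.57, 2.57, 3.14, 3.14, 3.14, 3.14, 3.14].

### API

Orientations are given as a rotation vector (axis times angle).
In Python, from bench import monitor, get_image, ctrl gives the robot as it stands.
- The arm moves only by the shell command python3 -m creep 'ROWS' [FORCE]. ROWS is JSON, a list of rows, each a list of 7 numbers: the shift along the tool's x, y, z in mm, then the turn, a rotation vector about the tool's x, y, z in rad, then the finger opening in mm, from 0 to 87. A call has 1 to 5 rows; each row shifts and turns the commanded pose from where the row before left it, along the tool's axes as they then stand; what a row does not reach is not made up. A row lasts 1/10 s, in which the tool goes at most 50 mm and 8.59 degrees, less where a joint would pass 70% of its speed; a pose out of reach is approached as far as the arm can. A call is refused whole if a number of a shift passes 50 or a number of a turn 0.15, either way. A call with a gripper value outside its range is refused whole. The fingers move at their own pace and stop on an object; FORCE is the grip in N (left out, the last holds). Time passes only in rows, so rows that do not move let the fingers close. It gives the time, the measured TCP pose, the force and the opening at its end, in the units of the state.
- monitor.get_state(): the state, without advancing time (a new reading comes with each control period).
- get_image(name): name is "side" or "top"; returns a dict with "img" (420x560x3 uint8, red, green, blue), "mtx" (3x3 intrinsics, pixels), "view" (4x4, takes a point from world to camera coordinates). Camera axes: x right, y up, looking along -z (the intrinsics and any distortion apply to the point x, -y, -z); pixel columns grow to the right and rows downward; lengths in m; the calibration is good to about 2 mm. A picture is of the moment at which its call begins. There is no depth.
- ctrl.close_job(): hands the job in, once; it reports no verdict.
The state is a dict: "time": time; "joint_positions": joint angles; "qd": joint speeds; "joint_torque": joint torques, N m; "position": TCP position; "tool_rot": TCP orientation; "ft_force": force on the tool from outside, world axes, zero at the start; "torque": the same for the moment, N m; "grip_width": opening from 0.0 (shut) to 1.0 (fully open).
Only numpy, scipy, OpenCV 4.12 (cv2) and the standard library are available. Lean on these libraries where they do the work, as an engineer would, in place of code of your own. Each camera call takes 0.05 s, during which the arm holds its last target.

## Working session

There is one attempt and no reset: what is moved stays moved. The work goes in short steps, Python scripts to look and compute and a shell command to move; the robot and the scene stay as the last step left them, time stands still between calls to the robot, and variables do not carry over. Pictures are saved under pics/ and viewed, and the job is handed in when it is done.

```bash
mkdir -p pics; ls; python3 - <<'E'
from bench import monitor,get_image
import cv2
print(monitor.get_state())
for n in("side","top"):
    d=get_image(n); cv2.imwrite(f"pics/{n}0.png",d["img"][:,:,::-1]); print({k:v for k,v in d.items() if k!="img"})
E
```

```text
pics
{'time': 0.0, 'joint_positions': array([ 1.2521253 ,  0.32180294, -0.07012206,  1.45169316,  0.02263641,
        1.37079562, -0.05690688]), 'qd': array([-0.00033127,  0.00023762, -0.00078061, -0.00022984,  0.00136686,
        0.0005339 ,  0.00096899]), 'joint_torque': array([ 1.64486075e-03, -4.91289139e+01, -4.02944684e-01, -3.12528348e+01,
       -6.38852036e-02,  4.38462419e-02,  1.42728791e-04]), 'position': array([ 0.21224434, -0.61414441,  0.4036654 ]), 'tool_rot': array([ 2.04137898,  0.34489757, -2.04228527]), 'ft_force': array([ 0.54974868, -0.69428577,  0.02046988]), 'torque': array([-0.00476249, -0.00444482,  0.00258087]), 'grip_width': 1.001301502909555}
{'mtx': array([[447.71986497,   0.        , 278.50679579],
       [  0.        , 447.71986497, 210.10290473],
       [  0.        ,   0.        ,   1.        ]]), 'view': array([[ 9.99309683e-01, -3.18572067e-02,  1.91122002e-02,
        -5.22811415e-01],
       [-5.73082009e-04,  5.01173591e-01,  8.65346580e-01,
        -1.78313869e-01],
       [-3.71460549e-02, -8.64760169e-01,  5.00809366e-01,
        -1.13827915e+00],
       [ 0.00000000e+00,  0.00000000e+00,  0.00000000e+00,
         1.00000000e+00]])}
{'mtx': array([[491.68312341,   0.        , 280.13620061],
       [  0.        , 491.68312341, 214.80243126],
       [  0.        ,   0.        ,   1.        ]]), 'view': array([[-0.01205008, -0.99968587,  0.0219762 ,  0.04426633],
       [ 0.99363755, -0.00951016,  0.11222292, -0.50859633],
       [-0.11197867,  0.02318867,  0.99344001, -1.55170606],
       [ 0.        ,  0.        ,  0.        ,  1.        ]])}
```

View pics/side0.png

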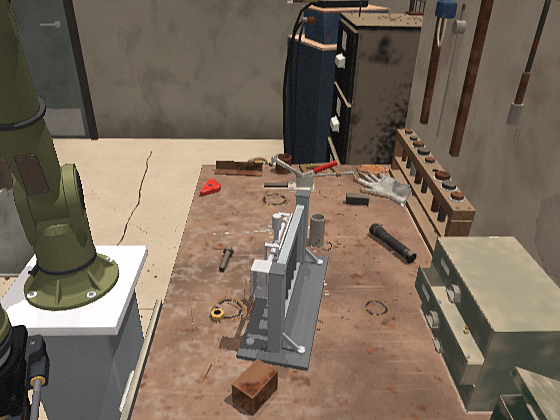

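View pics/top0.png

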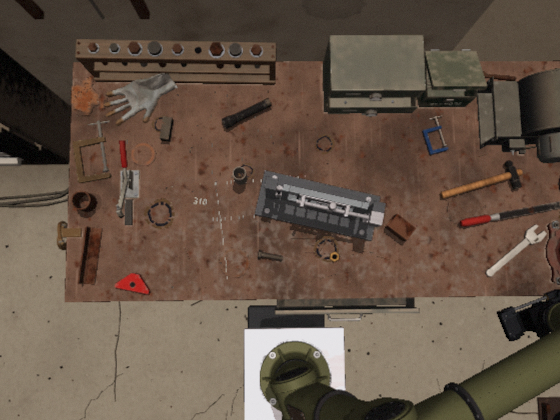

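```bash
python3 - <<'E'
import cv2
a=cv2.imread("pics/top0.png")[160:260,240:400]; cv2.imwrite("pics/topz.png",cv2.resize(a,None,fx=5,fy=5,interpolation=cv2.INTER_CUBIC))
a=cv2.imread("pics/side0.png")[170:370,210:350]; cv2.imwrite("pics/sidez.png",cv2.resize(a,None,fx=3,fy=3,interpolation=cv2.INTER_CUBIC))
E
```

```text
(no output)
```

View pics/topz.png

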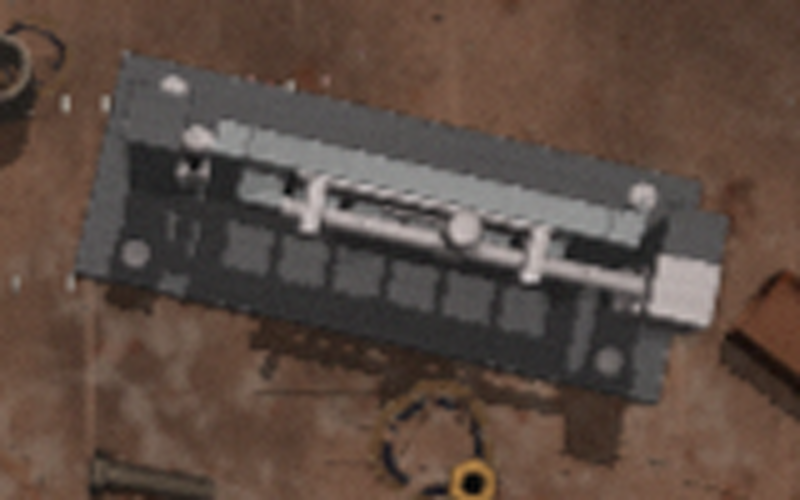

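View pics/sidez.png

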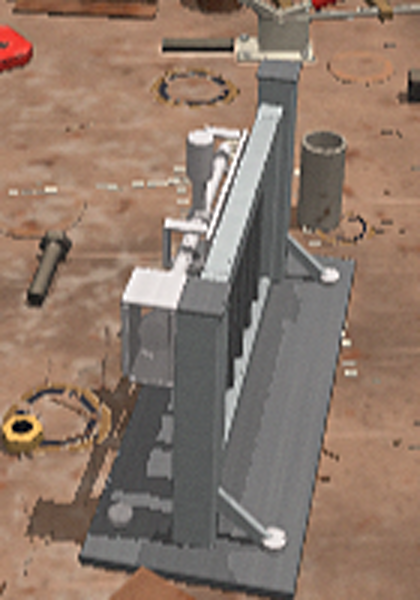

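```bash
cat > h.py <<'E'
import numpy as np
def proj(d,P):
    P=np.atleast_2d(P); c=P@d["view"][:3,:3].T+d["view"][:3,3]
    x=c[:,0]/-c[:,2]; y=-c[:,1]/-c[:,2]
    return np.c_[x,y]@d["mtx"][:2,:2].T+d["mtx"][:2,2]
def f2w(p,P):
    P=np.atleast_2d(P);c,s=np.cos(p[2]),np.sin(p[2])
    return np.c_[p[0]+c*P[:,0]-s*P[:,1],p[1]+s*P[:,0]+c*P[:,1],P[:,2]]
E
python3 - <<'E'
from h import *; from bench import get_image; from scipy.optimize import least_squares
t=get_image("top");s=get_image("side")
T=[((125,55),(.075,.195,.01)),((705,185),(.075,-.195,.01)),((660,403),(-.075,-.195,.01)),((80,278),(-.075,.195,.01)),((463,228),(-.029,-.03,.254))]
S=[((297,595),(.075,-.195,.01)),((80,560),(-.075,-.195,.01)),((355,262),(.075,.195,.01)),((200,135),(-.029,-.03,.254)),((175,545),(-.015,-.172,.01)),((217,545),(.015,-.172,.01))]
tp=np.array([a for a,_ in T])/5+[239.6,159.6]; sp=np.array([a for a,_ in S])/3+[209.7,169.7]
tP=np.array([b for _,b in T]);sP=np.array([b for _,b in S])
def f(p): return np.r_[proj(t,f2w(p,tP))-tp, proj(s,f2w(p,sP))-sp].ravel()
r=least_squares(f,[.6,-.1,-.2],loss="soft_l1"); print(r.x); print(f(r.x).reshape(-1,2).round(2))
K=f2w(r.x,[[-.029,-.03,.237]]);print("knob",K)
# independent knob triangulation
g=least_squares(lambda X:np.r_[proj(t,X)-tp[4],proj(s,X)-sp[3]].ravel(),[.55,-.1,.25]);print(g.x,g.fun)
from bench import monitor; from scipy.spatial.transform import Rotation as R
print(R.from_rotvec(monitor.get_state()["tool_rot"]).as_matrix().round(3))
E
```

```text
[ 0.54416886 -0.08544858 -0.22233803]
[[-0.2  -0.83]
 [ 0.03 -1.91]
 [ 0.47 -0.83]
 [-1.01 -1.05]
 [ 2.93 -0.15]
 [-0.1  -0.86]
 [ 0.21 -1.19]
 [-0.75 -1.28]
 [-0.53  1.66]
 [-0.72  0.02]
 [-0.61  2.33]]
knob [[ 0.50926739 -0.1083153   0.237     ]]
[ 0.51003695 -0.10026796  0.25318512] [-0.01731098 -0.36498549 -0.27627043  0.03559089]
[[-0.     0.327 -0.945]
 [ 0.001 -0.945 -0.327]
 [-1.    -0.001  0.   ]]
```

```bash
python3 - <<'E'
from h import *; from bench import get_image; import cv2
p=[0.54416886,-0.08544858,-0.22233803]
a=np.linspace(0,2*np.pi,40)
def circ(x,y,z,r): return np.c_[x+r*np.cos(a),y+r*np.sin(a),a*0+z]
def rect(x0,x1,y0,y1,z): return np.array([(x0,y0,z),(x1,y0,z),(x1,y1,z),(x0,y1,z),(x0,y0,z)])
L=[rect(-.075,.075,-.195,.195,.01),rect(-.015,.015,-.172,-.142,.219),rect(-.015,.015,.142,.172,.219),rect(-.01,.01,-.13,.122,.203)]
K=[circ(-.029,-.03,.254,.01),circ(-.029,-.03,.22,.01)]
for n,(x0,x1,y0,y1,f) in dict(top=(240,400,160,260,5),side=(210,350,170,340,3.5)).items():
    d=get_image(n); im=cv2.resize(d["img"][y0:y1,x0:x1,::-1],None,fx=f,fy=f,interpolation=cv2.INTER_CUBIC)
    for c,col in[(L,(0,255,0)),(K,(0,0,255))]:
        for q in c:
            u=(proj(d,f2w(p,q))-[x0,y0]+.5)*f-.5
            cv2.polylines(im,[u.round().astype(int)],False,col,1)
    g=np.array([.510,-.1003]); 
    for z in(.254,.22):
        q=circ(*g,z,.01); u=(proj(d,q)-[x0,y0]+.5)*f-.5; cv2.polylines(im,[u.round().astype(int)],False,(0,255,255),1)
    cv2.imwrite(f"pics/ov_{n}.png",im)
E
```

```text
(no output)
```

View pics/ov_top.png

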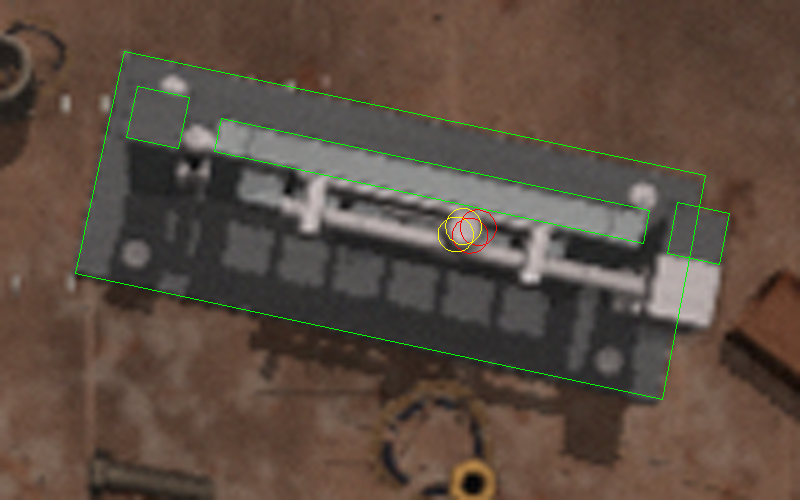

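View pics/ov_side.png

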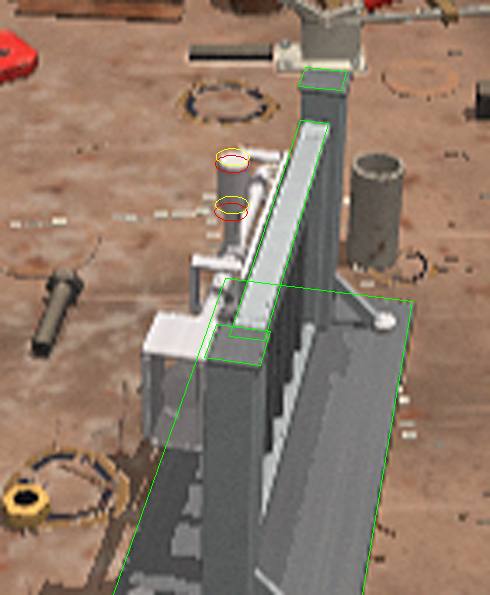

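```bash
python3 -m creep '[[-20,-20,-22,0.1,0,0,87],[-20,-26,-30,0.1,0,0,87],[-20,-26,-30,0.1,0,0,87],[0,0,0,0.1,0,0,87],[0,0,0,0.1,0,0,87]]' 20; python3 - <<'E'
from bench import monitor; from scipy.spatial.transform import Rotation as R
s=monitor.get_state();print(s["position"],R.from_rotvec(s["tool_rot"]).as_matrix().round(3),s["joint_positions"])
E
```

```text
time: 0.8
position: [0.2777, -0.525, 0.4662]
tool_rot: [-2.136, 0.182, 2.133]
ft_force: [-1.1, -0.7, 0.5]
grip_width: 1.001
[ 0.27768965 -0.52497941  0.46617656] [[ 0.001 -0.167 -0.986]
 [-0.002 -0.986  0.167]
 [-1.     0.002 -0.002]] [ 1.10724786  0.1807663  -0.07846724  1.50163568  0.01411836  1.45734684
 -0.7101337 ]
```

```bash
python3 -m creep '[[0,0,0,0.055,0,0,87],[0,-38,-11,0,0,0,87],[0,-38,-11,0,0,0,87],[0,-38,-11,0,0,0,87],[0,-38,-11,0,0,0,87]]'; python3 -m creep '[[0,-38,-11,0,0,0,87],[0,-38,-11,0,0,0,87],[0,-38,-11,0,0,0,87],[0,-38,-11,0,0,0,87],[0,-38,-11,0,0,0,87]]' ;python3 -m creep '[[0,-38,-11,0,0,0,87],[0,-20,-6,0,0,0,87],[0,0,0,0,0,0,87],[0,0,0,0,0,0,87]]';  python3 - <<'E'
from bench import monitor,get_image; from scipy.spatial.transform import Rotation as R
import cv2, numpy as np
s=monitor.get_state();M=R.from_rotvec(s["tool_rot"]).as_matrix();print(s["position"],M.round(3),s["joint_positions"])
print((M.T@(np.array([.510,-.1003,.402])-s["position"])*1000).round(1))
E
```

```text
time: 1.3
position: [0.353, -0.3862, 0.4648]
tool_rot: [-2.104, 0.235, 2.104]
ft_force: [-0.3, -0.4, 0.6]
grip_width: 1.002
time: 1.8
position: [0.4484, -0.2129, 0.465]
tool_rot: [-2.105, 0.235, 2.104]
ft_force: [0.6, 0.4, 1.3]
grip_width: 0.999
time: 2.2
position: [0.4773, -0.1618, 0.4647]
tool_rot: [-2.104, 0.235, 2.105]
ft_force: [-0.3, -0.2, -1.0]
grip_width: 1.0
[ 0.47725305 -0.16181943  0.46472986] [[-0.    -0.22  -0.976]
 [-0.001 -0.976  0.22 ]
 [-1.     0.001  0.   ]] [ 0.71557574  0.00265146 -0.43965471  1.69751583  0.00199484  1.4417985
 -1.51672271]
[ 62.7 -67.3 -18.4]
```

```bash
python3 -m creep '[[0,-34,-9,0,0,0,87],[0,-33,-9,0,0,0,87],[0,0,0,0,0,0,87]]';  python3 - <<'E'
from bench import monitor,get_image; from scipy.spatial.transform import Rotation as R
import cv2, numpy as np
from h import proj
s=monitor.get_state();M=R.from_rotvec(s["tool_rot"]).as_matrix();print(s["position"],s["joint_positions"])
print((M.T@(np.array([.510,-.1003,.402])-s["position"])*1000).round(1))
d=get_image("side");im=d["img"][130:300,190:360,::-1]; im=cv2.resize(im,None,fx=3.5,fy=3.5,interpolation=cv2.INTER_CUBIC)
tip=s["position"]+M[:,0]*.182; u=(proj(d,tip)[0]-[190,130])*3.5; print(u)
cv2.circle(im,tuple(u.astype(int)),3,(0,0,255),-1); cv2.imwrite("pics/s2.png",im)
E
```

```text
time: 2.5
position: [0.5107, -0.0971, 0.4649]
tool_rot: [-2.107, 0.227, 2.105]
ft_force: [-0.9, 0.2, 0.3]
grip_width: 1.003
[ 0.51067405 -0.09712682  0.46485078] [ 0.63849116  0.04272305 -0.5136173   1.66123923  0.0189295   1.44240781
 -1.66518234]
[62.8  3.4  0. ]
[303.35737458 250.64539261]
```

View pics/s2.png

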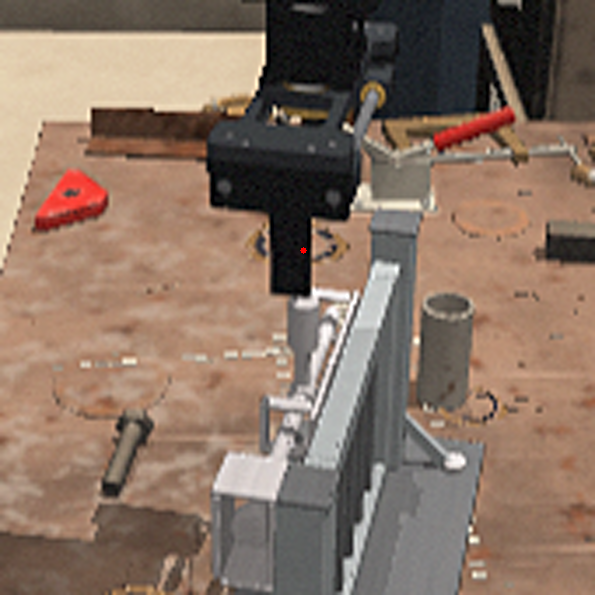

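```bash
python3 -m creep '[[20,3,0,0,0,0,87],[20,0,0,0,0,0,87],[14,0,0,0,0,0,87],[7,0,0,0,0,0,87],[0,0,0,0,0,0,87]]';  python3 - <<'E'
from bench import monitor,get_image; from scipy.spatial.transform import Rotation as R
import cv2, numpy as np
s=monitor.get_state();M=R.from_rotvec(s["tool_rot"]).as_matrix();print(s["position"],s["joint_positions"],s["ft_force"])
print((M.T@(np.array([.510,-.1003,.402])-s["position"])*1000).round(1))
for n,(x0,y0) in dict(side=(190,130),top=(250,130)).items():
  d=get_image(n);im=d["img"][y0:y0+170,x0:x0+170,::-1]; im=cv2.resize(im,None,fx=3.5,fy=3.5,interpolation=cv2.INTER_CUBIC)
  cv2.imwrite(f"pics/{n}3.png",im)
E
```

```text
time: 3.05
position: [0.5085, -0.1042, 0.4029]
tool_rot: [-2.101, 0.236, 2.105]
ft_force: [0.2, -0.2, 0.0]
grip_width: 1.0
[ 0.50854905 -0.10415387  0.40286734] [ 0.64082049  0.06984674 -0.509588    1.7589401   0.0352061   1.32358978
 -1.670826  ] [ 0.19975198 -0.2324755   0.02350841]
[ 0.9 -4.1 -0.6]
```

View pics/side3.png

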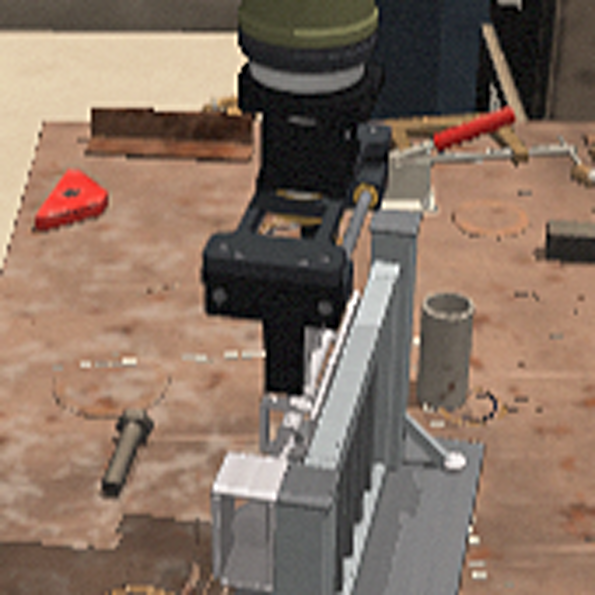

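View pics/top3.png

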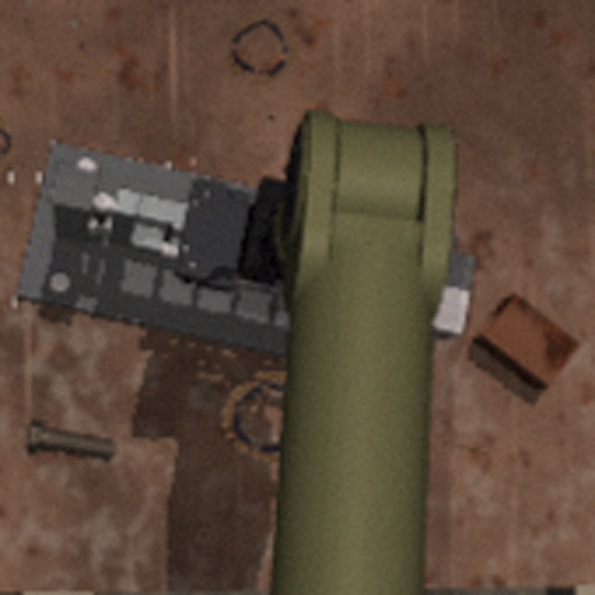

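```bash
python3 -m creep '[[0,-4,0,0,0,0,87],[0,0,0,0,0,0,30],[0,0,0,0,0,0,30],[0,0,0,0,0,0,30]]' 15; python3 -m creep '[[0,0,0,0,0,0,10],[0,0,0,0,0,0,10],[0,0,0,0,0,0,10],[0,0,0,0,0,0,10]]' 15
```

```text
time: 3.55
position: [0.51, -0.0992, 0.404]
tool_rot: [-2.105, 0.235, 2.104]
ft_force: [-0.1, 0.1, -1.3]
grip_width: 0.813
time: 3.95
position: [0.5099, -0.0994, 0.4037]
tool_rot: [-2.104, 0.235, 2.104]
ft_force: [-0.1, 1.5, -0.1]
grip_width: 0.449
```

```bash
python3 -m creep '[[0,0,0,0,0,0,10],[0,0,0,0,0,0,10],[0,0,0,0,0,0,10],[0,0,0,0,0,0,10]]' 30;python3 -m creep '[[0,0,0,0,0,0,10],[0,0,0,0,0,0,10]]' 40
```

```text
time: 4.35
position: [0.5099, -0.0995, 0.4037]
tool_rot: [-2.104, 0.235, 2.104]
ft_force: [-0.6, -1.1, -0.5]
grip_width: 0.219
time: 4.55
position: [0.5099, -0.0995, 0.4038]
tool_rot: [-2.104, 0.235, 2.104]
ft_force: [-0.5, -0.5, -0.4]
grip_width: 0.219
```

```bash
python3 -m creep '[[-3,0,0,0,0,0,10],[-3,0,0,0,0,0,10],[-3,0,0,0,0,0,10],[-1,0,0,0,0,0,10],[0,0,0,0,0,0,10]]' 45
```

```text
time: 5.05
position: [0.5098, -0.0994, 0.4139]
tool_rot: [-2.104, 0.235, 2.104]
ft_force: [0.3, -0.8, -2.8]
grip_width: 0.218
```

```bash
python3 -m creep '[[0,-2,0,0,0,0,10],[0,-4,0,0,0,0,10],[0,-4,0,0,0,0,10]]' 45; python3 -m creep '[[0,-4,0,0,0,0,10],[0,-4,0,0,0,0,10],[0,-2,0,0,0,0,10],[0,0,0,0,0,0,10]]' 45
```

```text
time: 5.35
position: [0.5122, -0.0892, 0.4136]
tool_rot: [-2.104, 0.235, 2.104]
ft_force: [0.4, -0.4, -1.9]
grip_width: 0.213
time: 5.75
position: [0.5145, -0.0791, 0.4138]
tool_rot: [-2.105, 0.233, 2.104]
ft_force: [1.4, 0.8, -2.1]
grip_width: 0.215
```

```bash
python3 -m creep '[[0,-4,0,0,0,0,10],[0,-4,0,0,0,0,10],[0,-4,0,0,0,0,10],[0,-4,0,0,0,0,10],[0,-2,0,0,0,0,10]]' 45; python3 -m creep '[[0,0,0,0,0,0,10]]'; python3 - <<'E'
from bench import monitor,get_image
import cv2
for n,(x0,y0) in dict(side=(210,160),top=(250,150)).items():
  d=get_image(n);im=d["img"][y0:y0+120,x0:x0+140,::-1]; im=cv2.resize(im,None,fx=4.5,fy=4.5,interpolation=cv2.INTER_CUBIC)
  cv2.imwrite(f"pics/{n}4.png",im)
E
```

```text
time: 6.25
position: [0.5185, -0.0617, 0.4138]
tool_rot: [-2.105, 0.234, 2.104]
ft_force: [2.1, -1.5, -2.4]
grip_width: 0.219
time: 6.35
position: [0.5185, -0.0616, 0.4139]
tool_rot: [-2.105, 0.233, 2.104]
ft_force: [1.8, -0.2, -2.9]
grip_width: 0.221
```

View pics/side4.png

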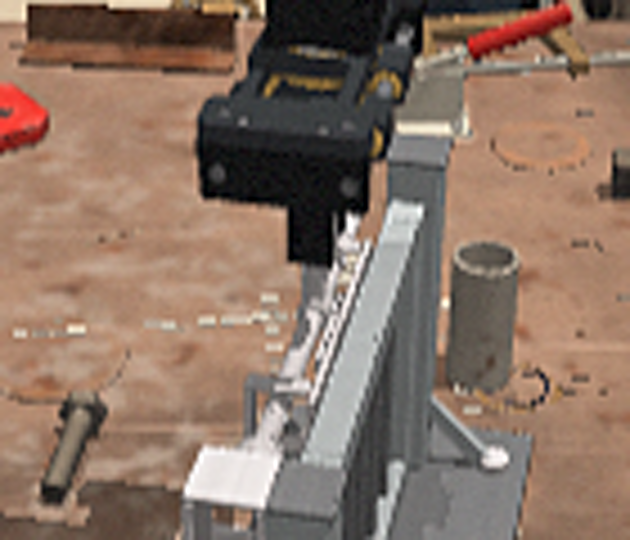

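View pics/top4.png

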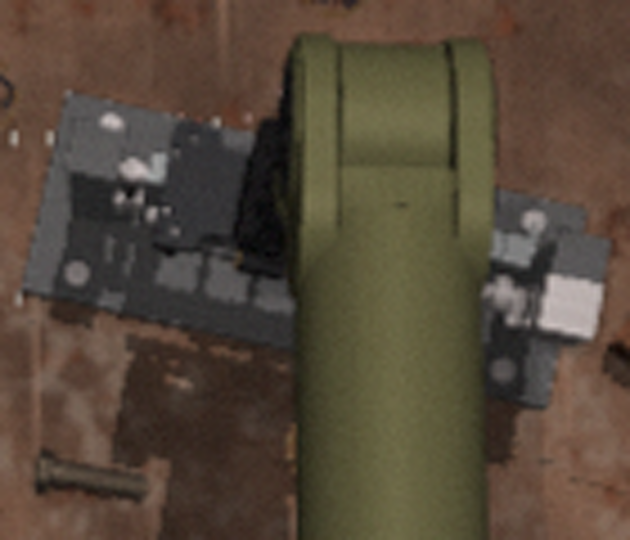

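```bash
python3 -m creep '[[0,-2,0,0,0,0,10],[0,0,0,0,0,0,10]]' 50;  cat > arc.py <<'E'
from h import *; from bench import monitor; from scipy.spatial.transform import Rotation as R
p=[0.54416886,-0.08544858,-0.22233803]
H=f2w(p,[[0,.132,0]])[0,:2]; s=monitor.get_state(); M=R.from_rotvec(s["tool_rot"]).as_matrix()
k=s["position"][:2]-H
c,sn=np.cos(p[2]),np.sin(p[2]); kf=np.array([c*k[0]+sn*k[1],-sn*k[0]+c*k[1]])
th=np.arctan2(-kf[0],-kf[1])-np.arctan2(.029,np.sqrt(max(kf@kf-.029**2,0)))
print("H",H,"kf",kf,"along",np.sqrt(kf@kf-.029**2),"gate angle est",th,"tool yaw",np.arctan2(M[1,1],M[0,1])-(-np.pi/2+p[2]),s["ft_force"])
def step(t,n):
    a=t/n; Rm=np.array([[np.cos(a),np.sin(a)],[-np.sin(a),np.cos(a)]])
    d=Rm@k-k; return (M.T@np.r_[d,0]*1000).round(2)
for n in (10,):print(step(.31,n),step(.31,1))
E
python3 arc.py
```

```text
time: 6.65
position: [0.5187, -0.0604, 0.4137]
tool_rot: [-2.104, 0.235, 2.104]
ft_force: [1.7, -0.7, -2.0]
grip_width: 0.219
H [0.57327627 0.04330218] kf [-0.03034382 -0.1131373 ] along 0.11348918536200656 gate angle est 0.011859171956573933 tool yaw 1.0785258997447755e-05 [ 1.69993085 -0.73000677 -2.03350205]
[-0.   -0.99  3.49] [-1.000e-02 -1.465e+01  3.307e+01]
```

```bash
python3 -m creep '[[0,-1,3.5,0.031,0,0,10],[0,-1,3.5,0.031,0,0,10],[0,-1,3.5,0.031,0,0,10],[0,0,0,0,0,0,10]]' 50; python3 arc.py
```

```text
time: 7.05
position: [0.5091, -0.0547, 0.4138]
tool_rot: [-2.051, 0.326, 2.051]
ft_force: [1.6, -1.7, -1.7]
grip_width: 0.217
H [0.57327627 0.04330218] kf [-0.04102813 -0.10972473] along 0.11349812722906272 gate angle est 0.10766381814065634 tool yaw -0.09291378840134357 [ 1.64507694 -1.70028029 -1.71799662]
[-0.   -1.    3.49] [-1.000e-02 -1.475e+01  3.303e+01]
```

```bash
python3 -m creep '[[0,-1,3.5,0.031,0,0,10],[0,-1,3.5,0.031,0,0,10],[0,-1,3.5,0.031,0,0,10],[0,-1,3.5,0.031,0,0,10]]'; python3 -m creep '[[0,-1,3.5,0.031,0,0,10],[0,-1,3.5,0.031,0,0,10],[0,-1,3.5,0.031,0,0,10],[0,0,0,0,0,0,10],[0,0,0,0,0,0,10]]'; python3 arc.py; python3 - <<'E'
from bench import monitor,get_image
import cv2
for n,(x0,y0) in dict(side=(210,160),top=(250,150)).items():
  d=get_image(n);im=d["img"][y0:y0+120,x0:x0+160,::-1]; im=cv2.resize(im,None,fx=5,fy=5,interpolation=cv2.INTER_CUBIC)
  cv2.imwrite(f"pics/{n}5.png",im)
E
```

```text
time: 7.45
position: [0.4978, -0.0464, 0.4138]
tool_rot: [-1.979, 0.443, 1.977]
ft_force: [1.6, -0.7, -1.2]
grip_width: 0.214
time: 7.95
position: [0.4898, -0.0391, 0.4138]
tool_rot: [-1.923, 0.524, 1.922]
ft_force: [2.0, -2.0, -2.3]
grip_width: 0.213
H [0.57327627 0.04330218] kf [-0.06321013 -0.09878479] along 0.11363518563490077 gate angle est 0.31935675870988683 tool yaw -0.3089429324767825 [ 2.02997983 -1.99525837 -2.33839345]
[-0.   -0.99  3.5 ] [ -0.04 -14.61  33.13]
```

View pics/side5.png

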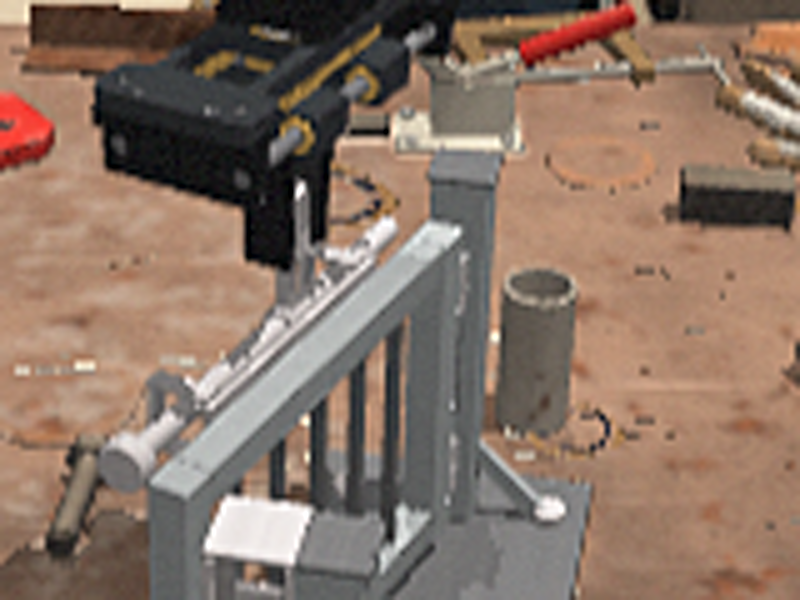

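View pics/top5.png

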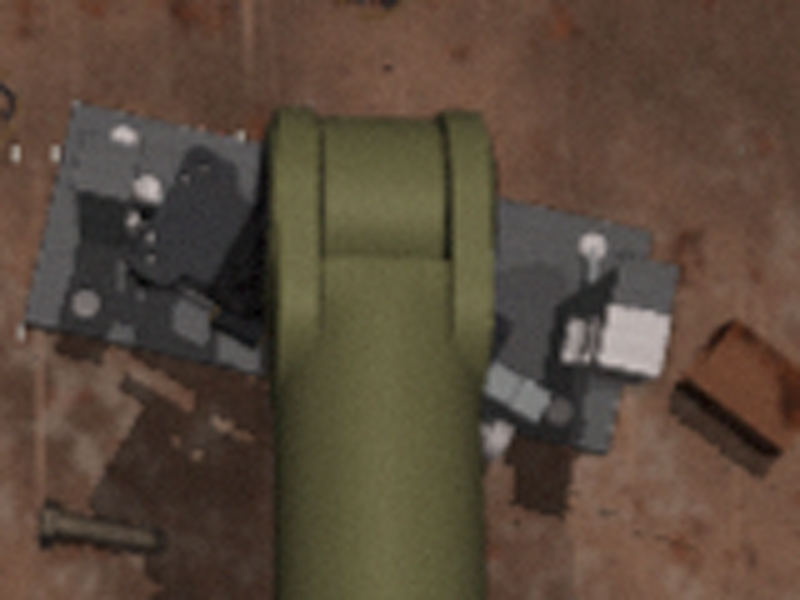

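```bash
python3 -m creep '[[0,0,0,0,0,0,10],[0,0,0,0,0,0,10],[0,0,0,0,0,0,10]]'; python3 - <<'E'
from h import *; from bench import get_image
p=[0.54416886,-0.08544858,-0.22233803]
for n,(x0,y0) in dict(side=(210,160),top=(250,150)).items():
  d=get_image(n)
  for th in(.28,.31,.34):
    c,s=np.cos(th),np.sin(th); q=np.array([(-.01,-.262),(.01,-.262)])
    # clockwise rotation by th
    f=np.c_[c*q[:,0]+s*q[:,1],-s*q[:,0]+c*q[:,1]+.132,[.203]*2]
    print(n,th,((proj(d,f2w(p,f))-[x0,y0]+.5)*5-.5).round(0).tolist())
E
python3 arc.py
```

```text
time: 8.35
position: [0.4897, -0.0389, 0.4137]
tool_rot: [-1.922, 0.524, 1.922]
ft_force: [1.6, -2.2, -2.4]
grip_width: 0.221
side 0.28 [[157.0, 487.0], [200.0, 501.0]]
side 0.31 [[141.0, 481.0], [183.0, 496.0]]
side 0.34 [[125.0, 475.0], [166.0, 490.0]]
top 0.28 [[547.0, 411.0], [563.0, 380.0]]
top 0.31 [[540.0, 423.0], [557.0, 392.0]]
top 0.34 [[533.0, 434.0], [550.0, 405.0]]
H [0.57327627 0.04330218] kf [-0.06342296 -0.09850416] along 0.1135100895660785 gate angle est 0.3219139895525925 tool yaw -0.3099571705051889 [ 2.45607926 -1.73442165 -1.77339473]
[-0.   -1.    3.49] [-1.000e-02 -1.465e+01  3.307e+01]
```

```bash
python3 -c "
from bench import ctrl,monitor
s=monitor.get_state();print(abs(s['qd']).max(),s['grip_width'])
print(ctrl.close_job())"
```

```text
0.0008870221588016282 0.22442567399145652
the job is handed in; nothing more can be done
None
```

I've handed the job in with the gripper holding the knob and the gate standing open at about 0.31 rad, so its free edge is about 80 mm out. It took about 8.5 s of robot time. I gripped the knob from above, lifted the bolt 10 mm and drew it over the lip. I then swung the gate open on its arc by the same knob.

**Bolt:** after the draw, the knob sat at a draw of about 48 mm by my position fit. The top camera showed the nose out of the keeper. In the moves' end readings the force stayed at about 3 N or less in each direction, and nothing suggested the nose caught on the lip.

**Gate:** the checks on the opening angle do not agree exactly:

| Check | Angle (rad) |
|---|---|
| Tool turn | 0.310 |
| Knob position | 0.32 (about 0.01 of it already there with the gate shut) |
| Side camera, gate corner | about 0.295 |
| Top camera, gate corner | about 0.32 |

These put the free edge somewhere between about 77 and 84 mm out. In the last readings the arm was still (joint speeds under 0.001 rad/s) and the grip was firm on the knob, with the spring pulling steadily at about 3 N.

**Knob start position:** at the start the knob stood about 8 mm further toward the hinge than the "fully home" geometry. I trusted the camera measurement, and the 48 mm draw includes that offset.

**Loose parts:** the hex bolt, pipe stub and square tube look unmoved in the final pictures. The nut was out of view behind the arm at the end; the gripper never went below the knob, so I don't expect it moved.

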